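# Tuck the edge strip under a sign panel and hold it down

## Robot

A 6-joint arm with a two-finger parallel gripper is mounted at the origin on the work surface. World frame = base frame: x ahead of the robot, y to its left, z up, the work surface at z = 0. Lengths are in m, angles in degrees, forces in N, time in s.
With the tool pointing down it reaches from about 0.3 to 0.75 m from the base axis. Payload 8.5 kg.
Tool frame: the origin (TCP) lies at the very end of the fingers, on their centre line; the grasp point (between the pads) lies 19 mm behind it; z points along the fingers, y is the line along which they close (so a half turn about z gives the same grasp; the last joint's range is limited). The gripper opens to 85 mm and grips with 20 to 120 N. Pads are 22 mm wide; open, the fingers measure 114 mm over their backs; the gripper's body (76 mm by 85 mm) begins 54 mm behind the grasp point. The pads swing forward as they close: fully open they stand 13 mm farther back than shut.
Start: joints at [-82.752, 21.807, 74.336, -0, 83.858, -12.336], TCP at [0.184, -0.518, 0.231] pointing down, gripper open.
Joint ranges: [-178.18, 178.18], [-50.72, 133.34], [12.68, 142.11], [-81.47, 261.47], [9.98, 163.14], [-165.26, 165.26]. Speed limits (degrees/s): [136.94, 136.94, 180, 180, 180, 180].

## Interface

Orientations are given as a 3x3 rotation matrix whose columns are the frame's x, y, z axes.
In Python, from rig import observe, cams, ticket gives the robot as it stands.
- The arm moves only by the tool move_arm, never from a script. Its arguments are lists of equal length, an entry for each row: "jaw": the finger opening in cm, from 0 to 8.54; "dp": the shift along the tool's x, y, z in cm, a list of three; "turn": the turn, a rotation vector about the tool's x, y, z in rad, a list of three. In form: {"jaw": [jaw, ...], "dp": [[tx, ty, tz], ...], "turn": [[wx, wy, wz], ...]}. A call has 1 to 12 rows; each row shifts and turns the commanded pose from where the row before left it, along the tool's axes as they then stand; what a row does not reach is not made up. A row lasts 1/12 s, in which the tool goes at most 41.7 mm and 7.16 degrees, less where a joint would pass 70% of its speed; a pose out of reach is approached as far as the arm can. A call is refused whole if a number of a shift passes 4.17 or a number of a turn 0.125, either way. A call with a gripper value outside its range is refused whole. The fingers move at their own pace and stop on an object; "force" is the grip in N (left out, the last holds). Time passes only in rows, so rows that do not move let the fingers close. It gives the time, the measured TCP pose, the force, the opening and the grip force at its end, in the units of the state.
- observe(): the state, without advancing time (a new reading comes with each control period).
- cams.get_image(name): name is "scene" or "top" or "wrist"; returns (picture, depth): 420x560x3 uint8, red, green, blue; 420x560 float32, m along the optical axis (not along the pixel's ray), 0 where there is no reading.
- cams.calibration(name): a dict with "vertical_fov" (degrees; the focal length in pixels is half the picture's height over the tangent of half this angle, whatever the lens; pixels are square), "cx", "cy" (the principal point, pixels), "view" (4x4, takes a point from world to camera coordinates); the wrist camera has in their place "tool_from_camera" (4x4, takes a point from camera to tool coordinates, whose origin is the TCP and whose axes are the flange's). Camera axes: x right, y up, looking along -z (the intrinsics and any distortion apply to the point x, -y, -z); pixel columns grow to the right and rows downward; lengths in m; the calibration is good to about 2 mm. The wrist camera is an equidistant fisheye: a pixel r from the principal point sees the ray r / f radians off the axis. A picture is of the moment at which its call begins: read the wrist's pose just before it. calibration takes no time and is no camera call.
- ticket.close_job(): hands the job in; it is judged then, once.
Trained networks look in the newest picture that a camera, given by its name, has taken for a name from the list of things; names that differ only in an ending like _2 or _b are one class to them, and where a whole thing is asked for, a point or a joint stands for the part that bears it (a point fixed in the world has none). Each returns a list of dicts, best first, with "p" (0 to 1); they miss things now and then, are a little off and sometimes report something else, mostly with a low value. They report only what shows in the picture. A call takes as long as a camera call. They do not tell look-alikes from the thing itself.
- cams.spot_in(camera, query): "box" ([centre column, centre row, width, height] as shares, 0 to 1, of the picture: columns of its width, rows of its height, round what is visible of it).
- cams.outline_of(camera, query): "mask" (420x560 bool, what is visible of it) and "box" ([centre column, centre row, width, height] as shares, 0 to 1, of the picture: columns of its width, rows of its height, round what is visible of it).
- cams.mark_of(camera, query): "location" ([column, row] as shares, 0 to 1, of the picture: columns of its width, rows of its height: a listed point, or the origin of a listed thing).
The state is a dict: "time_s": time; "q": joint angles; "qvel": joint speeds; "joint_efforts": joint torques, N m; "position": TCP position; "tool_rot": TCP orientation; "ft_force": force on the tool from outside, world axes, zero at the start; "wrist_torque": the same for the moment, N m; "grip_width": finger opening in m; "gripper_force": force on a finger pad.
Only numpy, scipy, OpenCV 4.12 (cv2) and the standard library are available. Lean on these libraries where they do the work, as an engineer would, in place of code of your own. Each camera call takes 0.05 s, during which the arm holds its last target. There are 200 camera calls.

## Task

Pick up the metal edge strip by its wooden batten and slide its free edge about 25 mm (anything from 15 to 40 mm) under the loose near edge of the white sign panel, square to it, without lifting the panel and with the strip's whole length covered by the panel's width. Then press the strip flat on the backing board with about 15 N and finish while still holding it pressed down there, not letting go, ready for someone to tape it. Leave the tape roll, the mug and the wood offcut where they are.

Things in the scene. Friction and masses are not known exactly. Their poses are not given: they have to be found in the camera images.
- board: Fixed plywood board, 12 mm thick, 210 mm wide (y). Origin on its underside below the middle of the panel's loose near edge; x points under the panel, away from the robot within 20 deg. Bare apron x = -75 to 0 mm; panel over x = 0 to 130 mm and the full width. Gap below the panel z = 12 to 21 mm, open at near edge and sides, ending at a packing block at x = 60 mm.
- panel (a joint): Lift in rad of the white sign panel (130 x 210 x 5 mm, 250 g, dark arrow on it) about its far edge: 0 = in place, level; grows as the loose near edge is raised (0.08 rad = 10 mm). Only its weight holds it down, about 1.2 N at the loose edge.
- lap (a point): Middle of the upper rim of the panel's loose near edge (board x = 0, y = 0, z = 26 mm when not lifted).
- strip: Loose edge strip, 140 mm long (y), 100 to 200 g, lying flat left or right of the board. Aluminium tongue 4 mm thick, x = -8 to +68 mm (free edge); on it a wooden batten, x = -8 to +8, z = 4 to 30 mm, full length. Origin on the underside below the batten's centre, z up, x to the free edge, away from the robot within 30 deg. Centre of mass about x = +22 mm.
- edge_l (a point): Corner of the strip's free edge at strip x = +68 mm, y = +70 mm, on the underside.
- edge_r (a point): Corner of the strip's free edge at strip x = +68 mm, y = -70 mm, on the underside.
- tape_roll: Bystander: a roll of pale tape lying flat, 100 mm diameter, 48 mm high; it lies on the side of the board where the strip is not. Origin at the centre of its underside.
- mug: Bystander: a white mug, 80 mm diameter, 90 mm high. Origin at the centre of its underside.
- offcut: Bystander: a wooden offcut 50 by 110 by 22 mm. Origin at the centre of its underside.
Mind the look-alikes: they are no part of the job. Of the things that look like the strip, the largest one is meant.

How it is judged:
By the outcome, as a careful person would: the job done as asked, in the order asked, and still so for the second after the job is handed in, while the arm keeps its last pose, push and grip.
It also fails if it takes over 35 s, if anything falls off the work surface, if the arm or the gripper's body presses on something with over 40 N, if the wrist force passes 120 N, or if a joint passes its speed limit or range.

## Working session

There is one attempt and no reset: what is moved stays moved. The work goes in short steps, Python scripts to look and compute and a tool call to move; the robot and the scene stay as the last step left them, time stands still between calls to the robot, and variables do not carry over. Pictures are saved under pics/ and viewed, at most 10 in all, crops included, and the job is handed in when it is done.

Besides the shell and the picture viewer there is one more tool, called after ">>>" as name(argument=value, ...) on one line, values as JSON. move_arm: Moves the arm, as the interface text tells. Its arguments: {"type":"object","properties":{"jaw":{"type":"array","items":{"type":"number"}},"dp":{"type":"array","items":{"type":"array","items":{"type":"number"}}},"turn":{"type":"array","items":{"type":"array","items":{"type":"number"}}},"force":{"type":"number"}},"required":["jaw","dp","turn"]}

```bash
mkdir -p pics; ls; cat > h.py <<'E'
import numpy as np, cv2
from rig import observe, cams, ticket
def foc(c): return 210/np.tan(np.radians(c["vertical_fov"])/2)
def cloud(name, depth):
    """world points HxWx3 for scene/top"""
    c=cams.calibration(name); f=foc(c)
    v,u=np.mgrid[0:420,0:560].astype(float)
    d=depth; P=np.stack([(u-c["cx"])/f*d,-(v-c["cy"])/f*d,-d,np.ones_like(d)],-1)
    return (P@np.linalg.inv(np.array(c["view"])).T)[...,:3]
def save(n,img): cv2.imwrite(f"pics/{n}.png",img[...,::-1])
E
python3 - <<'E'
from h import *
s=observe(); print(s["time_s"],s["position"],np.round(s["tool_rot"],3).tolist())
for n in("top","scene"):
    im,d=cams.get_image(n); save(n+"0",im); np.save(n+"0.npy",d); cv2.imwrite(n+"raw.png",im)
    W=cloud(n,d); np.save(n+"W.npy",W); c=cams.calibration(n); print({k:(v if k!="view" else np.round(v,3).tolist()) for k,v in c.items()})
    for q in("strip","board","panel","tape_roll","mug","offcut"):
        for r in cams.outline_of(n,q)[:4]:
            m=r["mask"]&(d>0); P=W[m]
            if len(P)<5: continue
            print(n,q,round(r["p"],2),np.round(np.array(r["box"])*[560,420,560,420]),"mean",np.round(np.median(P,0),3),"lo",np.round(np.percentile(P,2,0),3),"hi",np.round(np.percentile(P,98,0),3))
    for q in("strip","edge_l","edge_r","lap","board"):
        for r in cams.mark_of(n,q)[:3]:
            u,v=np.array(r["location"])*[560,420]; iu,iv=min(int(u),559),min(int(v),419); print(n,q,round(r["p"],2),round(u),round(v),np.round(W[iv,iu],3))
a=np.hstack([cv2.imread("pics/top0.png"),cv2.imread("pics/scene0.png")]); print(a.shape)
E
```

```text
pics
0.0 [ 0.18432254 -0.5178686   0.23071237] [[0.942, 0.335, -0.0], [0.335, -0.942, 0.001], [0.0, -0.001, -1.0]]
{'vertical_fov': 46.84783690651419, 'cx': 275.4364385863335, 'cy': 210.16407210704378, 'view': [[-0.013, -1.0, 0.021, 0.076], [0.995, -0.011, 0.102, -0.504], [-0.102, 0.022, 0.995, -1.138], [0.0, 0.0, 0.0, 1.0]]}
top strip 0.93 [ 95. 236.  52.  42.] mean [0.448 0.503 0.005] lo [0.408 0.455 0.   ] hi [0.488 0.551 0.026]
top strip 0.79 [177. 213.  63.  47.] mean [0.5   0.308 0.006] lo [0.454 0.241 0.   ] hi [0.547 0.375 0.034]
top strip 0.75 [178. 293.  39.  47.] mean [0.303 0.309 0.005] lo [ 0.256  0.272 -0.001] hi [0.353 0.348 0.026]
top board 0.78 [299. 162.  95.  95.] mean [0.626 0.014 0.024] lo [ 0.519 -0.088  0.009] hi [0.737 0.115 0.031]
top board 0.57 [187. 127.  37.  53.] mean [0.715 0.283 0.037] lo [0.653 0.238 0.002] hi [0.747 0.313 0.093]
top panel 0.85 [297. 148.  92.  62.] mean [0.655 0.017 0.027] lo [ 0.592 -0.084  0.022] hi [0.72  0.117 0.031]
top tape_roll 0.66 [429. 212.  46.  40.] mean [ 0.496 -0.294  0.045] lo [ 0.449 -0.342 -0.   ] hi [ 0.542 -0.245  0
[... 2045 characters left out ...]
[0.754 0.355 0.091]
scene offcut 0.84 [255. 326.  26.  46.] mean [ 0.694 -0.326  0.022] lo [ 0.65  -0.371  0.002] hi [ 0.733 -0.264  0.025]
scene strip 0.83 302 170 [0.476 0.293 0.015]
scene strip 0.76 330 145 [0.479 0.488 0.016]
scene strip 0.71 264 157 [0.314 0.322 0.001]
scene edge_l 0.95 335 172 [0.561 0.358 0.001]
scene edge_l 0.85 261 163 [0.332 0.281 0.   ]
scene edge_l 0.79 305 190 [0.523 0.22  0.001]
scene edge_r 0.95 335 172 [0.561 0.358 0.001]
scene edge_r 0.85 261 163 [0.332 0.281 0.   ]
scene edge_r 0.79 305 190 [0.523 0.22  0.001]
scene lap 0.84 291 226 [0.582 0.026 0.013]
scene board 0.74 294 234 [ 0.613 -0.014  0.025]
scene board 0.6 333 172 [0.554 0.35  0.003]
(420, 1120, 3)
```

```bash
python3 - <<'E'
from h import *
im=cv2.imread("pics/top0.png")
c=im[90:330,60:460]; cv2.imwrite("pics/topcrop.png",cv2.resize(c,None,fx=2,fy=2,interpolation=cv2.INTER_CUBIC))
W=np.load("topW.npy"); Ws=np.load("sceneW.npy")
# strip fit, in the region of the largest strip; batten: z>0.015 ; sides
for n,w in(("top",W),("scene",Ws)):
    r=(w[...,0]>.42)&(w[...,0]<.60)&(w[...,1]>.2)&(w[...,1]<.40)
    b=w[r&(w[...,2]>.024)&(w[...,2]<.04)]; t=w[r&(w[...,2]>.0025)]
    for k,p in(("batten",b),("all",t)):
        R=cv2.minAreaRect(p[:,:2].astype(np.float32)*1000); print(n,k,len(p),R, "z",np.round(np.median(p[:,2]),4))
    r=(w[...,0]>.45)&(w[...,0]<.8)&(w[...,1]>-.16)&(w[...,1]<.18)
    b=w[r&(w[...,2]>.020)&(w[...,2]<.033)]; t=w[r&(w[...,2]>.007)&(w[...,2]<.033)]
    for k,p in(("panel",b),("board",t)):
        R=cv2.minAreaRect(p[:,:2].astype(np.float32)*1000); print(n,k,len(p),R, "z",np.round(np.median(p[:,2]),4))
E
```

```text
top batten 402 ((471.7496337890625, 315.5971374511719), (139.88787841796875, 15.977023124694824), 74.60617065429688) z 0.0314
top all 2918 ((509.4311218261719, 300.92901611328125), (198.05010986328125, 178.81301879882812), 89.77274322509766) z 0.0048
top panel 5005 ((633.668701171875, 14.143943786621094), (215.93356323242188, 210.55174255371094), 4.367561340332031) z 0.0265
top board 7873 ((626.4723510742188, 13.426712036132812), (336.3937072753906, 337.459716796875), 2.255676746368408) z 0.0244
scene batten 170 ((476.77191162109375, 312.6820068359375), (145.22760009765625, 22.45980453491211), 74.8585433959961) z 0.0291
scene all 893 ((510.3515625, 300.0383605957031), (179.27490234375, 198.95433044433594), 0.10363297909498215) z 0.0058
scene panel 2851 ((670.4403076171875, 17.37462615966797), (151.9710693359375, 218.85922241210938), 4.792423248291016) z 0.026
scene board 4530 ((615.9901123046875, 27.505615234375), (260.4231872558594, 248.67259216308594), 5.270989418029785) z 0.024
```

View pics/topcrop.png

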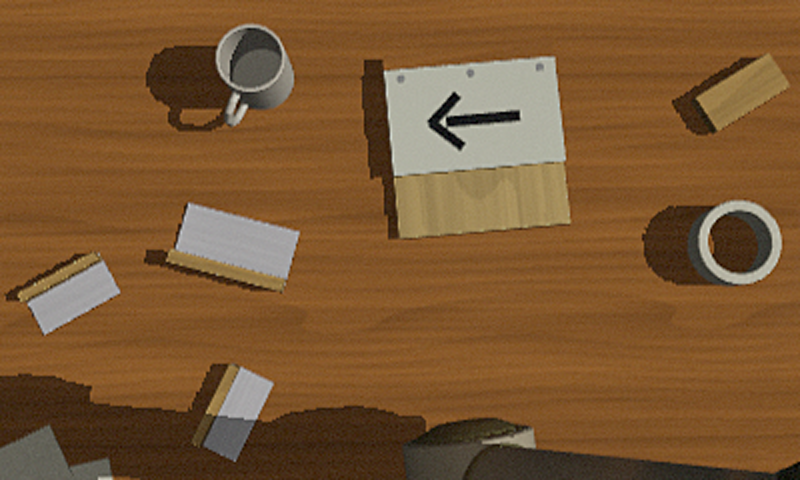

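The top view shows the largest strip left of the board (crop pixel 232,245), with its batten towards the robot. The panel and its apron are at (480,150), the tape roll on the right at (738,243), the mug at (255,65), the offcut at (742,92), and two smaller look-alike strips at (68,292) and (233,412). The batten fit is 140 x 16 mm with its top at z ≈ 30 mm, which matches the given sizes, so I'll move.

>>> move_arm(jaw=[8.5,8.5,8.5,8.5,8.5,8.5,8.5,8.5], dp=[[0,0,0],[0,0,0],[0,0,0],[0,0,0],[0,0,0],[0,0,0],[0,0,0],[0,0,0]], turn=[[0,0,-0.12],[0,0,-0.12],[0,0,-0.12],[0,0,-0.12],[0,0,-0.12],[0,0,-0.12],[0,0,-0.12],[0,0,-0.12]], force=60)

```text
time_s: 1.87
position: [0.1843, -0.5182, 0.2313]
tool_rot: [[0.26, 0.966, 0.0], [0.966, -0.26, 0.0], [0.0, -0.0, -1.0]]
ft_force: [-0.1, -0.4, 0.3]
grip_width: 0.0846
gripper_force: 0.0
```

>>> move_arm(jaw=[6,6,6,6,6,6,6,6,6,6,6,6], dp=[[3.6,0.3,0],[3.6,0.3,0],[3.6,0.3,0],[3.6,0.3,0],[3.6,0.3,0],[3.6,0.3,0],[3.6,0.3,0],[3.6,0.3,0],[3.6,0.3,0],[3.6,0.3,0],[3.6,0.3,0],[3.6,0.3,0]], turn=[[0,0,0],[0,0,0],[0,0,0],[0,0,0],[0,0,0],[0,0,0],[0,0,0],[0,0,0],[0,0,0],[0,0,0],[0,0,0],[0,0,0]])

```text
time_s: 2.87
position: [0.334, -0.1096, 0.2316]
tool_rot: [[0.266, 0.964, 0.001], [0.964, -0.266, -0.0], [-0.0, 0.001, -1.0]]
ft_force: [-0.4, -0.2, 0.1]
grip_width: 0.06
gripper_force: 0.0
```

>>> move_arm(jaw=[5,5,5,5,5,5,5,5,5,5,5,5], dp=[[3.6,0.3,0],[3.6,0.3,0],[3.6,0.3,0],[3.6,0.3,0],[3.6,0.3,0],[3.6,0.3,0],[3.6,0.3,0],[3.6,0.3,0],[3.6,0.3,0],[3.6,0.3,0],[3.6,0.3,0],[0,0,0]], turn=[[0,0,0],[0,0,0],[0,0,0],[0,0,0],[0,0,0],[0,0,0],[0,0,0],[0,0,0],[0,0,0],[0,0,0],[0,0,0],[0,0,0]])

```text
time_s: 3.87
position: [0.4719, 0.2662, 0.2307]
tool_rot: [[0.262, 0.965, 0.0], [0.965, -0.262, 0.001], [0.002, 0.0, -1.0]]
ft_force: [-1.1, -0.3, -2.0]
grip_width: 0.0496
gripper_force: 0.0
```

```bash
cat >> h.py <<'E'
def wcloud(s,depth):
    c=cams.calibration("wrist"); f=foc(c)
    v,u=np.mgrid[0:420,0:560].astype(float); x=u-c["cx"]; y=v-c["cy"]; r=np.hypot(x,y)+1e-9
    t=np.tan(np.minimum(r/f,1.45))*depth
    P=np.stack([x/r*t,-y/r*t,-depth,np.ones_like(depth)],-1)@np.array(c["tool_from_camera"]).T
    return P[...,:3]@np.array(s["tool_rot"]).T+np.array(s["position"])
def rect(p):
    (cx,cy),(w,h),a=cv2.minAreaRect(p[:,:2].astype(np.float32)*1000)
    return np.round([cx,cy,w,h,a],1),"z",np.round(np.median(p[:,2])*1000,1),len(p)
E
python3 - <<'E'
from h import *
s=observe(); im,d=cams.get_image("wrist"); save("w1",im); W=wcloud(s,d); np.save("w1.npy",W)
for r in cams.outline_of("wrist","strip")[:3]:
    m=r["mask"]&(d>0); P=W[m]; print("strip",round(r["p"],2),len(P),np.round(np.median(P,0),3)); 
    b=P[(P[:,2]>.024)&(P[:,2]<.04)]
    if len(b)>20: print(rect(P[P[:,2]>.001]),rect(b))
for q in("edge_l","edge_r","strip"):
    for r in cams.mark_of("wrist",q)[:2]:
        u,v=np.array(r["location"])*[560,420]; print(q,round(r["p"],2),round(u),round(v),np.round(W[min(int(v),419),min(int(u),559)],3))
# panel/board edges from the top picture: fit lines
T=np.load("topW.npy"); img=cv2.imread("pics/top0.png").astype(int)
sat=img.max(2)-img.min(2)
pan=(sat<45)&(img.min(2)>110)&(T[...,2]>.017)&(T[...,2]<.04)&(abs(T[...,1])<.16)&(T[...,0]>.5)
n,l,st,_=cv2.connectedComponentsWithStats(pan.astype(np.uint8)); k=1+np.argmax(st[1:,4]); print("panel",rect(T[l==k]))
m=cv2.morphologyEx((l==k).astype(np.uint8),cv2.MORPH_CLOSE,np.ones((5,5)))
pts=[]
for u in range(st[k,0]+5,st[k,0]+st[k,2]-5):
    v=np.where(m[:,u])[0].max(); pts.append(T[v,u])
pts=np.array(pts); a=np.polyfit(pts[:,1],pts[:,0],1); print("near edge x = %.4f + %.4f y"%(a[1],a[0]),"ylo/hi",pts[:,1].min(),pts[:,1].max(),"resid",np.std(pts[:,0]-np.polyval(a,pts[:,1])))
E
```

```text
strip 0.68 1870 [0.454 0.476 0.003]
strip 0.65 8313 [0.501 0.308 0.005]
(array([500.6, 306. , 140.3,  79. ,  75.3]), 'z', np.float64(4.6), 8291) (array([472.6, 314.3, 138. ,  15.2,  74.7]), 'z', np.float64(30.3), 1888)
strip 0.6 3264 [0.31  0.307 0.004]
edge_l 0.83 179 217 [ 0.34   0.257 -0.001]
edge_l 0.8 328 203 [0.52  0.229 0.005]
edge_r 0.83 179 217 [ 0.34   0.257 -0.001]
edge_r 0.8 328 203 [0.52  0.229 0.005]
strip 0.89 141 170 [0.321 0.328 0.021]
strip 0.79 269 142 [0.474 0.315 0.031]
panel (array([658.1,  15.7, 133.7, 210. ,   4.9]), 'z', np.float64(26.8), 4151)
near edge x = 0.5939 + -0.0817 y ylo/hi -0.08079852118734077 0.11325912389433979 resid 0.0007948260164071753
```

View pics/w1.png

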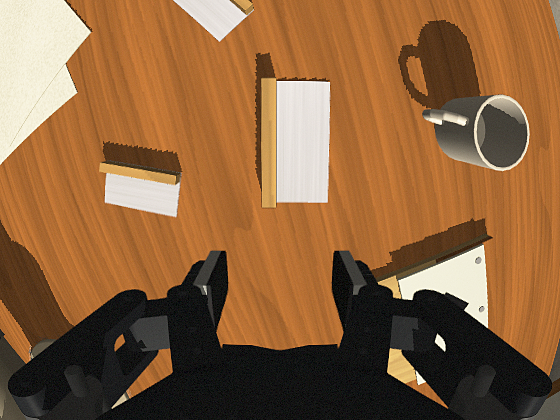

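The wrist picture shows the strip centred at (297,142), with its batten on the left at column 269, and the gripper already parallel to it. Batten centre is (472.5, 314.5) mm at yaw −15.2°. The lap is at about (593, 10) mm, with the board yaw +4.75°.

>>> move_arm(jaw=[5,5,5,5,5,5,5,5,5,5,5], dp=[[2.34,-0.6,0],[2.34,-0.6,0],[0,0,4],[0,0,4],[0,0,4],[0,0,4],[0,0,3],[0,0,1],[0,0,1],[0,0,1],[0,0,0]], turn=[[0,0,0],[0,0,0],[0,0,0],[0,0,0],[0,0,0],[0,0,0],[0,0,0],[0,0,0],[0,0,0],[0,0,0],[0,0,0]])

```text
time_s: 5.03
position: [0.472, 0.3098, 0.0112]
tool_rot: [[0.266, 0.964, -0.0], [0.964, -0.266, 0.0], [0.0, -0.0, -1.0]]
ft_force: [-0.6, 0.5, 0.2]
grip_width: 0.0501
gripper_force: 0.0
```

>>> move_arm(jaw=[5,1,1,1,1,1,1], dp=[[0.45,-0.08,0.2],[0,0,0],[0,0,0],[0,0,0],[0,0,0],[0,0,0],[0,0,0]], turn=[[0,0,0],[0,0,0],[0,0,0],[0,0,0],[0,0,0],[0,0,0],[0,0,0]], force=80)

```text
time_s: 5.62
position: [0.4726, 0.3149, 0.0104]
tool_rot: [[0.266, 0.964, 0.002], [0.964, -0.266, 0.001], [0.001, 0.001, -1.0]]
ft_force: [0.2, 0.2, 6.6]
grip_width: 0.0145
gripper_force: 79.1
```

>>> move_arm(jaw=[1,1,1,1,1], dp=[[0,0,-1],[0,0,-2],[0,0,-3],[0,0,-3],[0,0,0]], turn=[[0,0,0],[0,0,0],[0,0,0],[0,0,0],[0,0,0]])

```text
time_s: 6.03
position: [0.4744, 0.3155, 0.1054]
tool_rot: [[0.266, 0.964, 0.009], [0.964, -0.266, 0.004], [0.006, 0.008, -1.0]]
ft_force: [1.3, 0.4, -0.4]
grip_width: 0.0141
gripper_force: 78.3
```

>>> move_arm(jaw=[1,1,1,1,1,1,1,1,1,1,1,1], dp=[[0,0,0],[0,0,0],[0,0,0],[0,0,0],[-3,0.06,0],[-4,0.06,0],[-4,0.06,0],[-4,0.06,0],[-4,0.06,0],[-4,0.06,0],[-4,0.06,0],[-3,0.06,0]], turn=[[0,0,-0.088],[0,0,-0.088],[0,0,-0.088],[0,0,-0.088],[0,0,0],[0,0,0],[0,0,0],[0,0,0],[0,0,0],[0,0,0],[0,0,0],[0,0,0]])

```text
time_s: 7.03
position: [0.5017, 0.0132, 0.0995]
tool_rot: [[-0.082, 0.997, 0.0], [0.997, 0.082, -0.0], [-0.0, 0.0, -1.0]]
ft_force: [0.7, -0.1, -0.9]
grip_width: 0.0141
gripper_force: 78.2
```

>>> move_arm(jaw=[1,1,1,1], dp=[[-1.4,0,0],[0,0,2],[0,0,2],[0,0,0]], turn=[[0,0,0],[0,0,0],[0,0,0],[0,0,0]])

```text
time_s: 7.37
position: [0.5011, 0.002, 0.0567]
tool_rot: [[-0.082, 0.997, -0.006], [0.997, 0.082, 0.001], [0.002, -0.006, -1.0]]
ft_force: [-0.4, -0.3, -2.5]
grip_width: 0.0142
gripper_force: 78.2
```

```bash
python3 - <<'E'
from h import *
s=observe(); print(s["time_s"],s["position"],np.round(s["tool_rot"],3).tolist(),s["ft_force"],s["wrist_torque"])
im,d=cams.get_image("wrist"); save("w2",im); W=wcloud(s,d); np.save("w2.npy",W)
for q in("strip","panel"):
    for r in cams.outline_of("wrist",q)[:2]:
        m=r["mask"]&(d>0); P=W[m]; print(q,round(r["p"],2),np.round(np.array(r["box"])*[560,420,560,420]),rect(P)); np.save(q+"m.npy",m)
i2,d2=cams.get_image("scene"); save("s2",i2[120:330,180:440].repeat(2,0).repeat(2,1)); np.save("s2.npy",cloud("scene",d2))
E
```

```text
7.3667 [0.50112091 0.00198345 0.05673439] [[-0.082, 0.997, -0.006], [0.997, 0.082, 0.001], [0.002, -0.006, -1.0]] [-0.43708309 -0.29556907 -2.54673821] [-0.01834928  0.09746067  0.00942611]
strip 0.72 [339. 233. 161. 237.] (array([537.3,  -1.3,  99. , 156.6,   4.8]), 'z', np.float64(50.8), 27701)
```

View pics/w2.png

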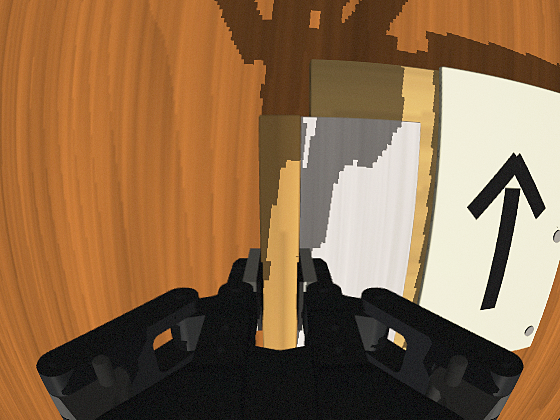

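View pics/s2.png

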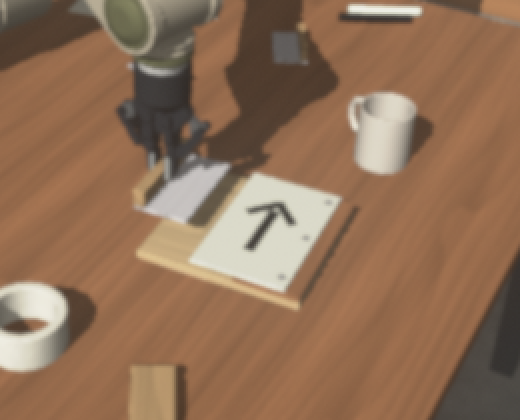

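The wrist picture shows the strip held by its batten (column 280), with its tongue edge near column 415 and the panel edge near column 430–440, almost parallel. The scene view shows the strip held level over the apron. Next I'll fit the tongue plane and both edges.

```bash
cat >> h.py <<'E'
def edges(W,im,s,zt,rows,edge_hi=0.06):
    """tongue plane in tool frame, free edge and panel edge in world"""
    R=np.array(s["tool_rot"]); p=np.array(s["position"])
    L=(W-p)@R
    t=(L[...,1]>.012)&(L[...,1]<.075)&(L[...,0]>.0)&(L[...,0]<.08)&(abs(W[...,2]-zt)<.006)
    A=L[t]; c,*_=np.linalg.lstsq(np.c_[A[:,:2],np.ones(len(A))],A[:,2],rcond=None)
    print("tongue n",len(A),"slopes(tool x,y) deg",np.round(np.degrees(c[:2]),2),"z offset mm",round(c[2]*1000,1))
    far=[]; 
    for a in np.arange(.02,.066,.002):
        q=A[(abs(A[:,0]-a)<.001)]
        if len(q): far.append([a,np.percentile(q[:,1],99)])
    far=np.array(far)
    if len(far)>4:
        e=np.polyfit(far[:,0],far[:,1],1); print("free edge: tool y at x=0",round(e[1]*1000,1),"angle",round(np.degrees(e[0]),2))
    pn=(L[...,1]>.03)&(L[...,1]<.2)&(abs(W[...,2]-.0255)<.004)&(im.min(2)>120)&(im.max(2).astype(int)-im.min(2)<60)
    B=L[pn]; near=[]
    for a in np.arange(-.0,.09,.003):
        q=B[(abs(B[:,0]-a)<.0015)]
        if len(q)>10: near.append([a,np.percentile(q[:,1],1)])
    near=np.array(near); 
    if len(near)>4:
        e=np.polyfit(near[:,0],near[:,1],1); print("panel edge: tool y at x=0",round(e[1]*1000,1),"angle",round(np.degrees(e[0]),2),"z",np.round(np.median(W[pn][:,2])*1000,1),"xmax",round(B[:,0].max(),3))
    print("tongue x max",np.round(np.percentile(A[:,0],99.5),3), "batten etc. x max", )
E
python3 - <<'E'
from h import *
W=np.load("w2.npy"); im=cv2.imread("pics/w2.png")[...,::-1]
s=dict(position=[0.50112091,0.00198345,0.05673439],tool_rot=[[-0.082,0.997,-0.006],[0.997,0.082,0.001],[0.002,-0.006,-1.0]])
edges(W,im,s,.0505,None)
m=np.load("stripm.npy"); print(np.round(np.percentile(W[m][:,2],[5,25,50,75,95]),4))
E
```

```text
tongue n 15263 slopes(tool x,y) deg [ 0.02 -0.03] z offset mm 6.1
free edge: tool y at x=0 67.4 angle -0.37
panel edge: tool y at x=0 92.7 angle 0.16 z 26.3 xmax 0.104
tongue x max 0.069 batten etc. x max
[0.0495 0.0502 0.0508 0.0762 0.0772]
```

>>> move_arm(jaw=[1,1,1,1,1], dp=[[0,0,1.5],[0,0,1],[0,0,0.6],[0,0,0],[0,0,0]], turn=[[0,0,0],[0,0,0],[0,0,0],[0,0,0],[0,0,0]])

```text
time_s: 7.98
position: [0.5033, 0.0021, 0.0289]
tool_rot: [[-0.083, 0.997, 0.001], [0.997, 0.083, -0.0], [-0.0, 0.001, -1.0]]
ft_force: [0.1, -0.0, -0.3]
grip_width: 0.0143
gripper_force: 78.6
```

>>> move_arm(jaw=[1,1,1,1,1,1,1], dp=[[0,0,0.42],[0,0.5,0],[0,0.5,0],[0,0.5,0],[0,0.3,0],[0,0,0],[0,0,0]], turn=[[0,0,0],[0,0,0],[0,0,0],[0,0,0],[0,0,0],[0,0,0],[0,0,0]])

```text
time_s: 8.57
position: [0.5211, 0.0036, 0.0241]
tool_rot: [[-0.083, 0.997, -0.0], [0.997, 0.083, -0.0], [-0.0, -0.0, -1.0]]
ft_force: [0.5, -0.5, -2.0]
grip_width: 0.014
gripper_force: 78.6
```

```bash
python3 - <<'E'
from h import *
s=observe(); print(s["time_s"],s["position"],np.round(s["tool_rot"],3).tolist(),s["ft_force"],s["wrist_torque"])
im,d=cams.get_image("wrist"); save("w3",im); W=wcloud(s,d)
edges(W,im,s,s["position"][2]-.0061,None)
L=(W-np.array(s["position"]))@np.array(s["tool_rot"])
ap=(L[...,1]>-.0)&(L[...,1]<.085)&(L[...,0]>.078)&(L[...,0]<.1); z=W[ap][:,2]; print("apron z",np.round(np.median(z[(z>.006)&(z<.018)]),4),ap.sum())
E
```

```text
8.5667 [0.52108278 0.00359731 0.0240733 ] [[-0.083, 0.997, -0.0], [0.997, 0.083, -0.0], [-0.0, -0.0, -1.0]] [ 0.51666853 -0.45255648 -1.97448465] [0.00514134 0.03714945 0.03795783]
tongue n 17968 slopes(tool x,y) deg [2.01 0.97] z offset mm 4.7
free edge: tool y at x=0 73.9 angle -0.13
panel edge: tool y at x=0 72.2 angle 0.66 z 26.3 xmax 0.104
tongue x max 0.079 batten etc. x max
apron z 0.0123 7934
```

View pics/w3.png

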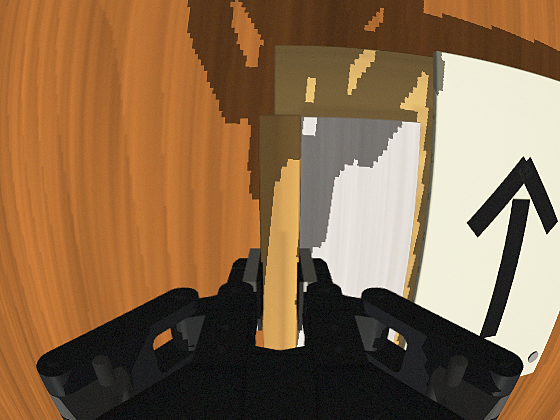

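The picture shows the tongue edge (column 420) just short of the panel edge (432) and parallel to it, with the apron at z = 12.3 mm. By the grasp height the tongue is at z = 14–18 mm, inside the gap, so I'll slide in.

>>> move_arm(jaw=[1,1,1,1,1,1], dp=[[0,0.3,0],[0,0.3,0],[0,0.3,0],[0,0.3,0],[0,0,0],[0,0,0]], turn=[[0,0,0],[0,0,0],[0,0,0],[0,0,0],[0,0,0],[0,0,0]])

```text
time_s: 9.12
position: [0.533, 0.0046, 0.0241]
tool_rot: [[-0.083, 0.997, 0.0], [0.997, 0.083, -0.0], [-0.0, 0.0, -1.0]]
ft_force: [-0.9, 0.1, -1.3]
grip_width: 0.0142
gripper_force: 78.6
```

No contact force so far. Continuing.

>>> move_arm(jaw=[1,1,1,1,1,1,1,1], dp=[[0,0.3,0],[0,0.3,0],[0,0.3,0],[0,0.3,0],[0,0.3,0],[0,0.3,0],[0,0,0],[0,0,0]], turn=[[0,0,0],[0,0,0],[0,0,0],[0,0,0],[0,0,0],[0,0,0],[0,0,0],[0,0,0]])

```text
time_s: 9.78
position: [0.5509, 0.0061, 0.0241]
tool_rot: [[-0.083, 0.997, -0.0], [0.997, 0.083, 0.0], [0.0, -0.0, -1.0]]
ft_force: [0.1, 0.9, -2.3]
grip_width: 0.014
gripper_force: 78.6
```

```bash
python3 - <<'E'
from h import *
s=observe(); print(s["time_s"],s["position"],s["ft_force"],s["wrist_torque"])
im,d=cams.get_image("wrist"); save("w4",im); W=wcloud(s,d)
edges(W,im,s,s["position"][2]-.0061,None)
L=(W-np.array(s["position"]))@np.array(s["tool_rot"])
pn=(L[...,1]>.05)&(L[...,1]<.2)&(abs(W[...,2]-.028)<.012)&(im.min(2)>120)&(im.max(2).astype(int)-im.min(2)<60)&(L[...,0]>-.02)&(L[...,0]<.1)
A=L[pn]; c,*_=np.linalg.lstsq(np.c_[A[:,:2],np.ones(len(A))],W[pn][:,2],rcond=None); print("panel plane slopes rad",c[:2],"z at edge",c[2]+c[1]*.042)
E
```

```text
9.7833 [0.55091834 0.00606823 0.02405427] [ 0.05697582  0.89422103 -2.2916026 ] [-0.00458727  0.04322548 -0.03393654]
tongue n 10218 slopes(tool x,y) deg [ 2.17 -0.7 ] z offset mm 5.4
free edge: tool y at x=0 43.2 angle -0.2
panel edge: tool y at x=0 38.7 angle 15.18 z 26.3 xmax 0.104
tongue x max 0.079 batten etc. x max
panel plane slopes rad [0.00012109 0.00063334] z at edge 0.026288420398281092
```

View pics/w4.png

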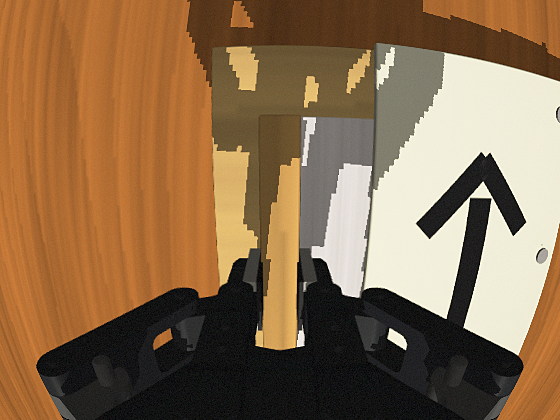

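The picture shows the tongue running under the panel edge (column 372), square to it. About 25 mm is inserted, and the panel is still level at z = 26.3 mm. Now I'll press down in small steps.

>>> move_arm(jaw=[1,1,1,1,1,1], dp=[[0,0,0.06],[0,0,0.06],[0,0,0.06],[0,0,0.04],[0,0,0],[0,0,0]], turn=[[0,0,0],[0,0,0],[0,0,0],[0,0,0],[0,0,0],[0,0,0]])

```text
time_s: 10.33
position: [0.5508, 0.006, 0.0224]
tool_rot: [[-0.083, 0.997, 0.0], [0.997, 0.083, -0.0], [-0.0, 0.0, -1.0]]
ft_force: [-3.6, 0.5, 5.5]
grip_width: 0.0143
gripper_force: 79.3
```

>>> move_arm(jaw=[1,1,1,1], dp=[[0,0,0.03],[0,0,0],[0,0,0],[0,0,0]], turn=[[0,0,0],[0,0,0],[0,0,0],[0,0,0]])

```text
time_s: 10.67
position: [0.5508, 0.006, 0.0224]
tool_rot: [[-0.083, 0.997, 0.0], [0.997, 0.083, -0.0], [-0.0, 0.0, -1.0]]
ft_force: [-3.6, 0.2, 8.2]
grip_width: 0.0145
gripper_force: 79.8
```

>>> move_arm(jaw=[1,1,1,1,1,1], dp=[[0,0,0.03],[0,0,0.03],[0,0,0.01],[0,0,0],[0,0,0],[0,0,0]], turn=[[0,0,0],[0,0,0],[0,0,0],[0,0,0],[0,0,0],[0,0,0]])

```text
time_s: 11.17
position: [0.5508, 0.006, 0.0224]
tool_rot: [[-0.083, 0.997, 0.001], [0.997, 0.083, -0.0], [-0.0, 0.001, -1.0]]
ft_force: [-4.9, 1.0, 15.7]
grip_width: 0.0142
gripper_force: 80.8
```

```bash
python3 - <<'E'
from h import *
f=[]
for i in range(6):
    im,d=cams.get_image("wrist" if i<5 else "scene"); s=observe(); f.append(s["ft_force"])
    if i==4:
        W=wcloud(s,d); save("w5",im)
        L=(W-np.array(s["position"]))@np.array(s["tool_rot"])
        pn=(L[...,1]>.05)&(L[...,1]<.2)&(abs(W[...,2]-.028)<.012)&(im.min(2)>120)&(im.max(2).astype(int)-im.min(2)<60)&(L[...,0]>-.02)&(L[...,0]<.1)
        A=L[pn]; c,*_=np.linalg.lstsq(np.c_[A[:,:2],np.ones(len(A))],W[pn][:,2],rcond=None); print("panel slopes",c[:2],"z",c[2]+c[1]*.042)
        t=(L[...,1]>.014)&(L[...,1]<.038)&(L[...,0]>.015)&(L[...,0]<.066)&(abs(W[...,2]-.016)<.008)
        A=L[t]; c,*_=np.linalg.lstsq(np.c_[A[:,:2],np.ones(len(A))],W[t][:,2],rcond=None); print("tongue slopes deg",np.degrees(c[:2]),"z at batten, y=40mm",c[2],c[2]+.04*c[1],len(A))
print(np.mean(f,0),np.std(f,0),s["wrist_torque"],s["time_s"],s["position"],s["gripper_force"])
E
```

```text
panel slopes [-8.69576691e-05  7.08405545e-04] z 0.026295169461835126
tongue slopes deg [ 0.03890859 -0.04624708] z at batten, y=40mm 0.016288848762611056 0.016256562208423822 5303
[-5.49319981  0.81581483 15.64697905] [0.47805785 0.55295166 0.61591801] [0.0685614  0.99535076 0.02809345] 11.4667 [0.55077205 0.00603044 0.02235505] 80.79415082931519
```

>>> move_arm(jaw=[1,1,1,1], dp=[[0,0,-0.01],[0,0,0],[0,0,0],[0,0,0]], turn=[[0,0,0],[0,0,0],[0,0,0],[0,0,0]])

```text
time_s: 11.8
position: [0.5508, 0.006, 0.0224]
tool_rot: [[-0.083, 0.997, 0.001], [0.997, 0.083, -0.0], [-0.0, 0.001, -1.0]]
ft_force: [-5.1, 0.5, 14.5]
grip_width: 0.0144
gripper_force: 80.6
```

```bash
python3 -c "
from rig import ticket
print(ticket.close_job())"
```

```text
the job is handed in; nothing more can be done
None
```

The strip is about 25 mm under the panel's near edge and square to it; the panel is still level, and the gripper holds the strip flat on the board at about 15 N. The job was handed in at about 12 s.

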